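# Unstack the sweet moulds onto their drying racks

### The arm

A 7-joint arm with a two-finger parallel gripper is mounted at the origin on a cart in front of the work surface, level with it; the furniture and walls round the work are solid. World frame = base frame: x ahead of the robot, y to its left, z up, the work surface at z = 0. Lengths are in m, angles in rad, forces in N, time in s.
With the tool pointing down it reaches from about 0.35 to 0.9 m from the base axis. Payload 7.2 kg.
Tool frame: the origin (TCP) lies between the finger pads; the fingertips stand 19 mm ahead of it and the grasp point (between the pads) is the TCP; z points along the fingers, y is the line along which they close (so a half turn about z gives the same grasp; the last joint's range is limited). The gripper opens to 88 mm and grips with 3 to 60 N. Pads are 20 mm wide; open, the fingers measure 115 mm over their backs; the gripper's body (75 mm by 178 mm) begins 61 mm behind the grasp point.
Start: joints at [-1.417, 0.411, -0.013, 1.596, 0.006, 1.134, -0.082], TCP at [0.138, 0.61, 0.242] pointing down, gripper open.
Joint ranges: [-2.95, 2.95], [-0.29, 1.99], [-1.47, 1.44], [0.14, 2.54], [-1.03, 4.17], [0.13, 1.85], [-2.86, 2.86]. Speed limits (rad/s): [2.39, 2.39, 3.01, 3.01, 3.14, 3.14, 3.14].

### API

Orientations are given as [roll, pitch, yaw] about the fixed x, y, z axes, in that order (R = Rz(yaw) Ry(pitch) Rx(roll)).
In Python, from station import manip gives the robot as it stands.
- The arm moves only by the shell command python3 -m pendant 'ROWS' [FORCE]. ROWS is JSON, a list of rows, each an object with "twist": the turn, a rotation vector about the tool's x, y, z in units of 10 degrees (1.0 is 10 degrees), a list of three; "linear": the shift along the tool's x, y, z in cm, a list of three; "claw": the opening, from 0 (shut) to 1 (fully open). In form: [{"twist": [rx, ry, rz], "linear": [tx, ty, tz], "claw": claw}, ...]. A call has exactly 5 rows; each row is the pose to reach, as a shift and turn from the pose commanded when the call began, along the tool's axes at that moment; what a row does not reach only later rows make up. A row lasts 1/8 s, in which the tool goes at most 62.5 mm and 10.7 degrees, less where a joint would pass 70% of its speed; a pose out of reach is approached as far as the arm can. A call with a gripper value outside its range is refused whole. The fingers move at their own pace and stop on an object; FORCE is the grip in N (left out, the last holds). Time passes only in rows, so rows that repeat a pose let the fingers close, or fill a call up. It gives the time, the measured TCP pose, the force, the opening and the grip force at its end, in the units of the state.
- manip.get_obs(): the state, without advancing time (a new reading comes with each control period).
- manip.read_camera(name): name is "scene" or "side" or "wrist"; returns (picture, depth): 400x640x3 uint8, red, green, blue; 400x640 float32, m along the optical axis (not along the pixel's ray), 0 where there is no reading.
- manip.camera_model(name): a dict with "fx", "fy", "cx", "cy" (pixels), "R" (3x3) and "t" (3): a world point X has camera coordinates R X + t. Camera axes: x right, y down, z forward; pixel columns grow to the right and rows downward; lengths in m; the calibration is good to about 2 mm. A picture is of the moment at which its call begins: read the wrist's pose just before it. camera_model takes no time and is no camera call; for the wrist camera it gives the pose at the moment of the call.
- manip.close_job(): hands the job in; it is judged then, once.
The state is a dict: "time_s": time; "q": joint angles; "qvel": joint speeds; "tau": joint torques, N m; "tool_pos": TCP position; "eef_rot": TCP orientation; "force": force on the tool from outside, world axes, zero at the start; "moment": the same for the moment, N m; "opening": opening from 0.0 (shut) to 1.0 (fully open); "grip_force": force on a finger pad.
Only numpy, scipy, OpenCV 4.12 (cv2) and the standard library are available. Lean on these libraries where they do the work, as an engineer would, in place of code of your own. Each camera call takes 0.05 s, during which the arm holds its last target. There are 200 camera calls.

### The job

The four washed wooden sweet moulds are stacked wet. Take the stack apart and lay each mould, carved face up, on the drying rack made for its outline and size (long, middle, round, square), flat on the slats between the low curbs, with its sides along those of the rack. Set the moulds down without dropping them, and leave the cutter tin and the little colour bottle where they are.

Things in the scene. Friction and masses are not known exactly. Their poses are not given: they have to be found in the camera images.
- mould_long_centre (a point): Long brown wooden press mould with two carved flowers, 58 (x) x 160 (y) x 27 (z) mm, loose, bottom of the stack, lying on the table. Point: its centre, half-way up (13.5 mm above its underside). x across its 58 mm width, y along its length, z up out of the carved face.
- mould_middle_centre (a point): Middle-sized brown wooden mould block with two carved blossoms (flat top), 56 (x) x 105 (y) x 28 (z) mm, loose, second from the bottom, on the long mould. Point: its centre, half-way up. x across its width, y along its length, z up.
- mould_round_centre (a point): Round pale wooden mould with one carved blossom (flat top), 54 mm diameter, 28 mm high, loose, third from the bottom, on the middle mould. Point: its centre, half-way up; z up; heading without meaning.
- mould_square_centre (a point): Small square brown wooden mould with one carved blossom (flat top), 36 x 36 x 26 (z) mm, loose, on top of the stack. Point: its centre, half-way up; x and y along its sides, z up.
- rack_long_seat (a point): Drying rack of pale wooden slats for the long mould, 88 (x) x 190 (y) mm, pocket 74 x 176 mm; four L-shaped corner curbs, 6 mm thick, rise 7 mm above the slats; the sides between them are open. Fixed; its place and heading change. Point: the middle of the top of the slats, where the underside of the mould rests, 12 mm above the table; z up, y along its length.
- rack_middle_seat (a point): Drying rack of pale wooden slats for the middle mould, 86 (x) x 135 (y) mm, pocket 72 x 121 mm; four L-shaped corner curbs, 6 mm thick, rise 7 mm above the slats; the sides between them are open. Fixed; its place and heading change. Point: the middle of the top of the slats, where the underside of the mould rests, 12 mm above the table; z up, y along its length.
- rack_round_seat (a point): Round drying rack of pale wooden slats for the round mould, 84 mm across, pocket 70 mm in diameter between four short curved curbs, 7 mm thick and 7 mm high, on its diagonals (45, 135, 225 and 315 degrees from x), open between. Fixed; its place and heading change. Point: the middle of the top of the slats, where the underside of the mould rests, 12 mm above the table; z up, x along the slats.
- rack_square_seat (a point): Square drying rack of pale wooden slats for the small square mould, 66 x 66 mm, pocket 52 x 52 mm; four L-shaped corner curbs, 6 mm thick, rise 7 mm above the slats; the sides between them are open. Fixed; its place and heading change. Point: the middle of the top of the slats, where the underside of the mould rests, 12 mm above the table; z up, x and y along its sides.
- tin_centre (a point): Bystander, to be left alone: round steel tin of cutters, 122 mm diameter, 25 mm high, loose on the table. Point: its centre, half-way up.
- bottle_centre (a point): Bystander, to be left alone: little green bottle with a white cap, 25 mm diameter, 68 mm high, loose, standing on the purple mat. Point: its centre, half-way up.
Not all that is in view belongs to the job. What is shaped like the part that bears mould_round_centre but blue or red is not meant.

How it is judged:
At the end, for the whole second after the job is handed in: Each mould rests flat, face up, on its own rack: centre within 14 mm of the rack's seen from above, height within 4 mm, tilt under 0.08 rad; long, middle and square moulds within 0.26 rad of the rack's sides (square: any quarter turn). All at rest (horizontal distance between mould_long_centre and rack_long_seat below 0.014 m and z of mould_long_centre in the frame of rack_long_seat between 0.0085 and 0.0175 m and angle between each of mould_long_centre, mould_middle_centre, mould_round_centre, mould_square_centre's own z axis and vertical below 0.08 rad and linear speed of each of mould_long, mould_middle, mould_round, mould_square below 0.02 m/s and angle between the x axis of mould_long_centre and the x axis of rack_long_seat, either way round below 0.26 rad and horizontal distance between mould_middle_centre and rack_middle_seat below 0.014 m and z of mould_middle_centre in the frame of rack_middle_seat between 0.009 and 0.018 m and angle between the x axis of mould_middle_centre and the x axis of rack_middle_seat, either way round below 0.26 rad and horizontal distance between mould_round_centre and rack_round_seat below 0.014 m and z of mould_round_centre in the frame of rack_round_seat between 0.009 and 0.018 m and horizontal distance between mould_square_centre and rack_square_seat below 0.014 m and z of mould_square_centre in the frame of rack_square_seat between 0.008 and 0.017 m and (angle between the x axis of mould_square_centre and the x axis of rack_square_seat, either way round below 0.26 rad or angle between the x axis of mould_square_centre and the y axis of rack_square_seat, either way round below 0.26 rad)); the robot touches nothing.
It fails at once if a mould falls freely (faster than 0.8 m/s with no finger touching it, a drop of over 30 mm) ((linear speed of mould_long above 0.8 m/s and contact force between the fingers and mould_long below 0.1 N) or (linear speed of mould_middle above 0.8 m/s and contact force between the fingers and mould_middle below 0.1 N) or (linear speed of mould_round above 0.8 m/s and contact force between the fingers and mould_round below 0.1 N) or (linear speed of mould_square above 0.8 m/s and contact force between the fingers and mould_square below 0.1 N)).
It fails at once if the cutter tin or the little bottle is pushed over 25 mm away or tipped (distance of any of tin_centre, bottle_centre from where it was at the start of the episode above 0.025 m or angle between any of tin_centre, bottle_centre's own z axis and vertical above 0.4 rad).
It also fails if it takes over 128 s, if anything falls off the work surface, if the arm or the gripper's body presses on something with over 40 N, if the wrist force passes 120 N, or if a joint passes its speed limit or range.

## Working session

There is one attempt and no reset: what is moved stays moved. The work goes in short steps, Python scripts to look and compute and a shell command to move; the robot and the scene stay as the last step left them, time stands still between calls to the robot, and variables do not carry over. Pictures are saved under pics/ and viewed, at most 14 in all, crops included, and the job is handed in when it is done.

```bash
mkdir -p pics; ls; cat > h.py <<'E'
import numpy as np, cv2
from station import manip
def look(n,f=None):
    m=manip.camera_model(n); p,d=manip.read_camera(n)
    if f: cv2.imwrite(f'pics/{f}.png',p[:,:,::-1])
    return p,d,m
def world(m,d):
    v,u=np.mgrid[:d.shape[0],:d.shape[1]]
    c=np.stack([(u-m['cx'])/m['fx']*d,(v-m['cy'])/m['fy']*d,d],-1)
    return (c-np.array(m['t']))@np.array(m['R'])
E
python3 - <<'E'
from h import *
o=manip.get_obs(); print({k:np.round(v,3) for k,v in o.items()})
for n in ['scene','side','wrist']:
    p,d,m=look(n,n+'0'); np.savez(f'/tmp/{n}0.npz',p=p,d=d,R=m['R'],t=m['t'],fx=m['fx'],fy=m['fy'],cx=m['cx'],cy=m['cy'])
    print(n,(d>0).mean(), -np.array(m['R']).T@np.array(m['t']), m['fx'])
E
```

```text
pics
{'time_s': np.float64(0.0), 'q': array([-1.417,  0.412, -0.013,  1.597,  0.006,  1.134, -0.082]), 'qvel': array([-0.001, -0.002, -0.   ,  0.002,  0.   ,  0.001, -0.   ]), 'tau': array([ 0.0000e+00, -5.8796e+01,  6.4100e-01, -2.9105e+01, -5.4000e-02,
        1.8000e-02,  0.0000e+00]), 'tool_pos': array([0.137, 0.609, 0.241]), 'eef_rot': array([-3.14,  0.  ,  2.92]), 'force': array([-0.235, -0.942,  0.163]), 'moment': array([-0.036, -0.009,  0.013]), 'grip_force': np.float64(0.0), 'opening': np.float64(0.996)}
scene 0.99597265625 [0.06148017 0.97189401 0.65129312] 431.8738427057144
side 0.99604296875 [0.26231692 1.02986449 0.64538152] 432.01007538911847
wrist 0.9959609375 [0.06671506 0.62688702 0.38311613] 275.65862671440306
```

View pics/scene0.png

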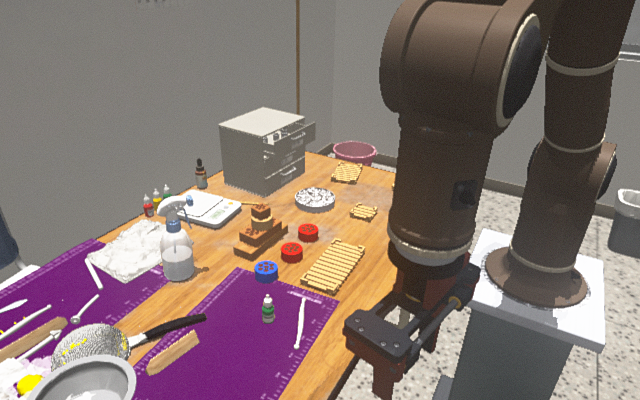

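View pics/side0.png

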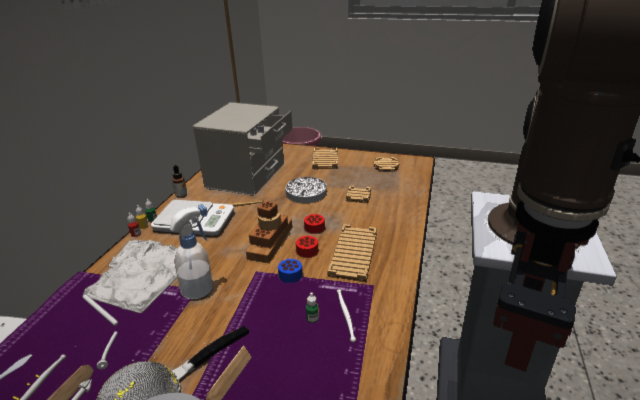

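View pics/wrist0.png

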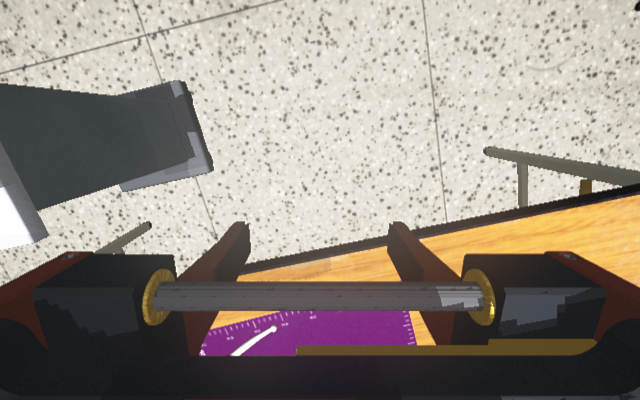

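The side view shows the stack at (268,230), the long rack at (353,252), square rack (358,194), round rack (386,163), middle rack (325,158), tin (306,189) and bottle (312,307). The blue and red discs are decoys. Next I'll segment these in world coordinates using depth.

```bash
cat > ortho.py <<'E'
from h import *
S=600 # px per m
def ortho(views,x0,x1,y0,y1,zmin=-0.01,zmax=0.16,S=S):
    W=int((y1-y0)*S);H=int((x1-x0)*S)
    img=np.zeros((H,W,3),np.uint8);hm=np.full((H,W),-1.)
    for p,d,m in views:
        X=world(m,d).reshape(-1,3);c=p.reshape(-1,3)
        k=(d.ravel()>0)&(X[:,2]>zmin)&(X[:,2]<zmax)&(X[:,0]>x0)&(X[:,0]<x1)&(X[:,1]>y0)&(X[:,1]<y1)
        X=X[k];c=c[k];o=np.argsort(X[:,2]);X=X[o];c=c[o]
        r=((x1-X[:,0])*S).astype(int).clip(0,H-1);q=((y1-X[:,1])*S).astype(int).clip(0,W-1)
        for i in range(len(X)):
            if X[i,2]>=hm[r[i],q[i]]: hm[r[i],q[i]]=X[i,2];img[r[i],q[i]]=c[i]
    return img,hm
E
python3 - <<'E'
from ortho import *
V=[]
for n in ['scene','side']:
    z=np.load(f'/tmp/{n}0.npz');V.append((z['p'],z['d'],z))
for (u,v,n) in [(262,207,0),(353,252,1),(358,194,1),(386,163,1),(325,158,1),(306,189,1),(312,307,1),(268,206,1)]:
    X=world(V[n][2],V[n][1]);print(n,u,v,np.round(X[v,u],3))
i,h=ortho(V,0.2,1.0,-0.75,0.55)
i=cv2.dilate(i,np.ones((3,3)))
for k in range(0,13): cv2.putText(i,f'{0.5-k*0.1:.1f}',(int((0.05+k*.1)*S),10),0,.35,(255,255,255))
for k in range(0,8): cv2.putText(i,f'{0.9-k*0.1:.1f}',(0,int((.1+k*.1)*S)),0,.35,(255,255,255))
cv2.imwrite('pics/ortho.png',i[:,:,::-1])
E
```

```text
0 262 207 [0.633 0.221 0.107]
1 353 252 [0.427 0.229 0.013]
1 358 194 [ 0.47  -0.037  0.015]
1 386 163 [ 0.421 -0.262  0.013]
1 325 158 [ 0.63  -0.259  0.011]
1 306 189 [ 0.621 -0.016  0.024]
1 312 307 [0.46 0.45 0.04]
1 268 206 [0.635 0.225 0.108]
```

View pics/ortho.png

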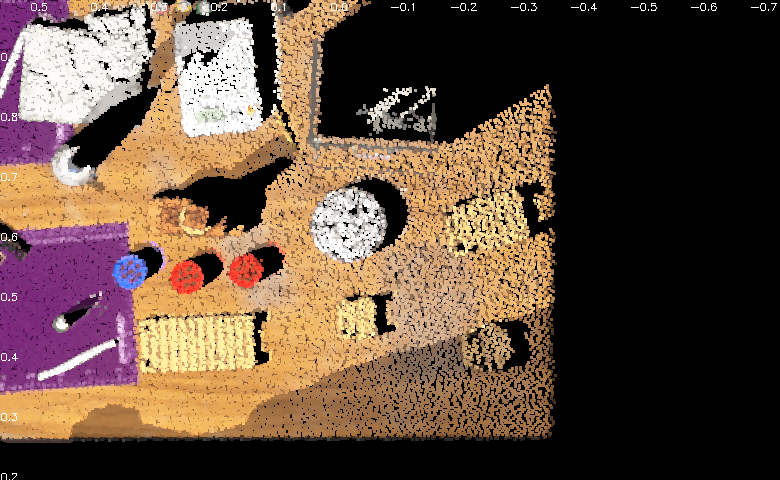

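The top-down map shows every rack, the stack, the tin and the decoys, all within reach. Now I'll get rectangle fits for the racks and the stack layers.

```bash
python3 - <<'E'
from ortho import *
V={}
for n in ['scene','side']:
    z=np.load(f'/tmp/{n}0.npz');V[n]=(z['p'],z['d'],z)
racks=dict(long=(.427,.235),square=(.47,-.03),round=(.425,-.26),middle=(.625,-.25))
for n,(p,d,m) in V.items():
    X=world(m,d)
    print(n)
    for k,(x,y) in racks.items():
        r=.12 if k=='long' else .085 if k=='middle' else .065
        s=(np.hypot(X[...,0]-x,X[...,1]-y)<r)&(X[...,2]>.007)&(X[...,2]<.026)
        P=X[s][:,:2].astype(np.float32)
        if len(P)<50: print(k,len(P));continue
        (c,wh,a)=cv2.minAreaRect(P);print(k,len(P),np.round(c,3),np.round(wh,3),round(a,1))
    for k,z0 in dict(long=.027,middle=.055,round=.083,square=.109).items():
        s=(np.hypot(X[...,0]-.635,X[...,1]-.23)<.12)&(abs(X[...,2]-z0)<.007)
        P=X[s][:,:2].astype(np.float32);(c,wh,a)=cv2.minAreaRect(P)
        print(k,len(P),np.round(c,3),np.round(wh,3),round(a,1),np.round(P.min(0),3),np.round(P.max(0),3),np.median(X[s][:,2]).round(4))
E
```

```text
scene
long 1919 [0.463 0.224] [0.164 0.192] 2.3
square 289 [ 0.467 -0.043] [0.066 0.067] 4.8
round 8
middle 432 [ 0.627 -0.258] [0.085 0.141] 13.8
long 716 [0.581 0.23 ] [0.196 0.135] 70.5 [0.515 0.131] [0.668 0.33 ] 0.0262
middle 351 [0.635 0.229] [0.108 0.059] 81.8 [0.605 0.174] [0.667 0.282] 0.053
round 148 [0.628 0.232] [0.052 0.035] 43.3 [0.609 0.201] [0.657 0.251] 0.0815
square 129 [0.636 0.224] [0.037 0.036] 75.3 [0.617 0.204] [0.656 0.245] 0.1067
side
long 2004 [0.465 0.222] [0.161 0.193] 2.3
square 297 [ 0.47  -0.043] [0.065 0.068] 3.9
round 276 [ 0.421 -0.26 ] [0.078 0.085] 18.0
middle 457 [ 0.63  -0.257] [0.085 0.135] 14.0
long 797 [0.58  0.232] [0.199 0.132] 69.7 [0.516 0.129] [0.669 0.33 ] 0.0281
middle 374 [0.639 0.228] [0.108 0.058] 85.9 [0.608 0.175] [0.67  0.283] 0.0551
round 163 [0.629 0.233] [0.053 0.034] 41.3 [0.611 0.203] [0.659 0.252] 0.083
square 158 [0.639 0.224] [0.037 0.037] 77.7 [0.619 0.205] [0.66  0.246] 0.1087
```

```bash
cat > to.py <<'E'
import sys
from h import *
from scipy.spatial.transform import Rotation as Ro
g=np.array([float(a) for a in sys.argv[1:4]]);yaw=np.deg2rad(float(sys.argv[4]))
o=manip.get_obs();R=Ro.from_euler('xyz',o['eef_rot']);G=Ro.from_euler('xyz',[np.pi,0,yaw])
print('lin cm',np.round(R.inv().apply(g-o['tool_pos'])*100,2),'twist',np.round(np.rad2deg((R.inv()*G).as_rotvec())/10,2),'now',np.round(o['tool_pos'],4),'yaw',np.rad2deg(o['eef_rot'][2]).round(1),'q7',o['q'][6].round(2),'t',o['time_s'])
E
python3 to.py .638 .224 .22 167
```

```text
lin cm [-57.3  -26.58   2.14] twist [-0.01  0.    0.03] now [0.1374 0.6093 0.241 ] yaw 167.3 q7 -0.08 t 0.15
```

```bash
python3 -m pendant '[{"twist":[0,0,0],"linear":[-5,-2.3,0],"claw":1},{"twist":[0,0,0],"linear":[-10,-4.6,0],"claw":1},{"twist":[0,0,0],"linear":[-15,-7,0],"claw":1},{"twist":[0,0,0],"linear":[-20,-9.3,0],"claw":1},{"twist":[0,0,0],"linear":[-25,-11.6,0],"claw":1}]' 20; python3 to.py .638 .224 .22 167
```

```text
time_s: 0.78
tool_pos: [0.3571, 0.4402, 0.2416]
eef_rot: [-3.142, -0.0, 2.92]
force: [1.2, 0.6, -0.5]
opening: 1.004
grip_force: 0.0
lin cm [-32.16 -14.91   2.16] twist [-0.   -0.    0.03] now [0.3571 0.4402 0.2416] yaw 167.3 q7 0.4 t 0.775
```

```bash
python3 -m pendant '[{"twist":[0,0,0],"linear":[-5.6,-2.6,0.5],"claw":1},{"twist":[0,0,0],"linear":[-11.2,-5.2,1],"claw":1},{"twist":[0,0,0],"linear":[-16.8,-7.8,1.5],"claw":1},{"twist":[0,0,0],"linear":[-22.4,-10.4,2],"claw":1},{"twist":[0,0,0],"linear":[-28,-13,2.2],"claw":1}]'; python3 to.py .638 .224 .22 167
python3 - <<'E'
from h import *
p,d,m=look('wrist','w1');X=world(m,d);np.savez('/tmp/w1.npz',p=p,d=d,X=X)
for k,z0 in dict(long=.027,middle=.055,round=.083,square=.109).items():
    s=(np.hypot(X[...,0]-.635,X[...,1]-.23)<.11)&(abs(X[...,2]-z0)<.007)
    P=X[s][:,:2].astype(np.float32)
    if len(P)<20: print(k,len(P));continue
    (c,wh,a)=cv2.minAreaRect(P);print(k,len(P),np.round(c,4),np.round(wh,3),round(a,1),np.round(P.min(0),3),np.round(P.max(0),3),np.median(X[s][:,2]).round(4))
E
```

```text
time_s: 1.4
tool_pos: [0.6015, 0.2518, 0.2191]
eef_rot: [-3.141, -0.001, 2.92]
force: [-0.2, 0.4, 0.0]
opening: 1.002
grip_force: 0.0
lin cm [-4.17 -1.92 -0.09] twist [-0.   -0.    0.03] now [0.6015 0.2518 0.2191] yaw 167.3 q7 0.96 t 1.4
long 3356 [0.5964 0.2278] [0.179 0.143] 88.8 [0.525 0.139] [0.669 0.318] 0.0258
middle 2140 [0.6381 0.2277] [0.105 0.056] 85.3 [0.607 0.174] [0.67  0.282] 0.053
round 719 [0.6317 0.2258] [0.054 0.043] 73.2 [0.61  0.198] [0.658 0.251] 0.081
square 1183 [0.6386 0.2235] [0.035 0.036] 77.2 [0.619 0.203] [0.659 0.244] 0.1069
```

View pics/w1.png

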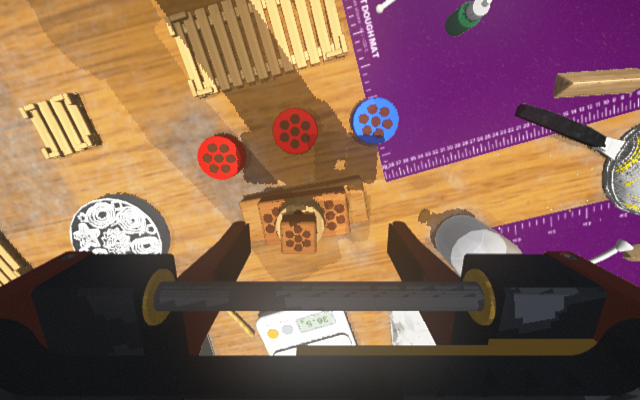

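The wrist view shows the stack at about (298,230), the square mould on top at (298,235), and the long and square racks at (260,40) and (60,125). Next I'll refine the long mould and both racks from this same image, then move to the square.

```bash
python3 - <<'E'
from h import *
z=np.load('/tmp/w1.npz');X=z['X'];p=z['p']
print(np.round([X[40,260],X[125,60]],4))
def f(n,s):
    P=X[s][:,:2].astype(np.float32);(c,wh,a)=cv2.minAreaRect(P);print(n,len(P),np.round(c,4),np.round(wh,3),round(a,1))
D=lambda x,y:np.hypot(X[...,0]-x,X[...,1]-y)
f('long',(D(.638,.228)<.1)&(abs(X[...,2]-.0255)<.006)&(X[...,0]>.592))
f('racksq',(D(.47,-.043)<.06)&(X[...,2]>.006))
f('racklong',(X[...,0]<.505)&(D(.43,.235)<.115)&(X[...,2]>.006))
E
python3 to.py .6385 .2235 .108 167.2
```

```text
[[ 0.4291  0.2218  0.0005]
 [ 0.4681 -0.0464  0.0073]]
long 1752 [0.6379 0.2256] [0.16 0.06] 88.8
racksq 2954 [ 0.4698 -0.0432] [0.066 0.066] 3.1
racklong 10032 [0.4276 0.222 ] [0.088 0.188] 2.3
lin cm [-3.37 -1.15 11.11] twist [-0.02  0.03 -0.04] now [0.6079 0.243  0.2189] yaw 166.8 q7 0.97 t 1.45
```

```bash
python3 -m pendant '[{"twist":[0,0,0],"linear":[-1.5,-0.5,1.5],"claw":1},{"twist":[0,0,0],"linear":[-3,-1,4],"claw":1},{"twist":[0,0,0],"linear":[-3,-1,6.5],"claw":1},{"twist":[0,0,0],"linear":[-3,-1,6.5],"claw":1},{"twist":[0,0,0],"linear":[-3,-1,6.5],"claw":1}]'; python3 to.py .6385 .2235 .108 167.2
```

```text
time_s: 2.08
tool_pos: [0.6271, 0.238, 0.1551]
eef_rot: [3.141, -0.0, 2.921]
force: [0.1, 0.4, 0.5]
opening: 0.999
grip_force: 0.0
lin cm [-1.43 -1.16  4.71] twist [ 0.   -0.    0.02] now [0.6271 0.238  0.1551] yaw 167.4 q7 1.01 t 2.075
```

```bash
python3 -m pendant '[{"twist":[0,0,0],"linear":[-1.4,-1.1,0.5],"claw":1},{"twist":[0,0,0],"linear":[-1.4,-1.1,1.5],"claw":1},{"twist":[0,0,0],"linear":[-1.4,-1.1,3],"claw":1},{"twist":[0,0,0],"linear":[-1.4,-1.1,4],"claw":1},{"twist":[0,0,0],"linear":[-1.4,-1.1,4.6],"claw":1}]'; python3 to.py .6385 .2235 .108 167.2
```

```text
time_s: 2.7
tool_pos: [0.6381, 0.2231, 0.1074]
eef_rot: [-3.141, -0.001, 2.92]
force: [-0.4, -0.0, 0.4]
opening: 1.0
grip_force: 0.0
lin cm [-0.03  0.04 -0.06] twist [-0.   -0.01  0.01] now [0.6381 0.2231 0.1074] yaw 167.3 q7 1.05 t 2.7
```

Close on the square.

```bash
python3 -m pendant '[{"twist":[0,0,0],"linear":[0,0,0],"claw":0.5},{"twist":[0,0,0],"linear":[0,0,0],"claw":0.3},{"twist":[0,0,0],"linear":[0,0,0],"claw":0.3},{"twist":[0,0,0],"linear":[0,0,0],"claw":0.3},{"twist":[0,0,0],"linear":[0,0,0],"claw":0.3}]' 20; python3 to.py .6385 .2235 .108 167.2
```

```text
time_s: 3.32
tool_pos: [0.6388, 0.223, 0.1089]
eef_rot: [3.141, 0.0, 2.92]
force: [-0.1, -0.0, -0.6]
opening: 0.471
grip_force: 0.0
lin cm [0.04 0.04 0.09] twist [0.   0.   0.01] now [0.6388 0.223  0.1089] yaw 167.3 q7 1.05 t 3.325
```

```bash
python3 -m pendant '[{"twist":[0,0,0],"linear":[0,0,0],"claw":0.2},{"twist":[0,0,0],"linear":[0,0,0],"claw":0.2},{"twist":[0,0,0],"linear":[0,0,-0.5],"claw":0.2},{"twist":[0,0,0],"linear":[0,0,-2],"claw":0.2},{"twist":[0,0,0],"linear":[0,0,-4],"claw":0.2}]' 20; python3 to.py .47 -.043 .10 183.5
```

```text
time_s: 3.95
tool_pos: [0.6387, 0.2229, 0.1499]
eef_rot: [-3.141, -0.0, 2.92]
force: [0.4, 1.1, -0.4]
opening: 0.41
grip_force: 20.0
lin cm [ 10.61 -29.65   4.99] twist [-0.   -0.   -1.62] now [0.6387 0.2229 0.1499] yaw 167.3 q7 1.04 t 3.95
```

```bash
python3 -m pendant '[{"twist":[0,0,-0.4],"linear":[2,-5.5,-0.5],"claw":0.2},{"twist":[0,0,-0.8],"linear":[4,-11.3,0],"claw":0.2},{"twist":[0,0,-1.2],"linear":[6.2,-17,1],"claw":0.2},{"twist":[0,0,-1.6],"linear":[8.2,-23,2],"claw":0.2},{"twist":[0,0,-1.6],"linear":[10.2,-28.5,3],"claw":0.2}]'; python3 to.py .47 -.043 .042 183.5
```

```text
time_s: 4.58
tool_pos: [0.4763, -0.0343, 0.1201]
eef_rot: [-3.142, 0.003, -3.083]
force: [1.4, -0.3, -0.2]
opening: 0.407
grip_force: 20.0
lin cm [ 0.7  -0.83  7.81] twist [-0.    0.02 -0.02] now [ 0.4763 -0.0343  0.1201] yaw -176.7 q7 1.67 t 4.575
```

```bash
python3 -m pendant '[{"twist":[0,0,0],"linear":[0.7,-0.8,1.5],"claw":0.2},{"twist":[0,0,0],"linear":[0.7,-0.8,4],"claw":0.2},{"twist":[0,0,0],"linear":[0.7,-0.8,6],"claw":0.2},{"twist":[0,0,0],"linear":[0.7,-0.8,7],"claw":0.2},{"twist":[0,0,0],"linear":[0.7,-0.8,7],"claw":0.2}]'; python3 to.py .47 -.043 .0375 183.5
```

```text
time_s: 5.2
tool_pos: [0.4702, -0.041, 0.0489]
eef_rot: [3.142, -0.0, -3.084]
force: [0.1, 0.4, -0.1]
opening: 0.409
grip_force: 20.0
lin cm [ 0.03 -0.2   1.14] twist [ 0.   -0.   -0.02] now [ 0.4702 -0.041   0.0489] yaw -176.7 q7 1.72 t 5.2
```

```bash
python3 -m pendant '[{"twist":[0,0,0],"linear":[0,-0.2,0.5],"claw":0.2},{"twist":[0,0,0],"linear":[0,-0.2,0.8],"claw":0.2},{"twist":[0,0,0],"linear":[0,-0.2,1.05],"claw":0.2},{"twist":[0,0,0],"linear":[0,-0.2,1.15],"claw":0.2},{"twist":[0,0,0],"linear":[0,-0.2,1.15],"claw":0.2}]'; python3 to.py .47 -.043 .0375 183.5
```

```text
time_s: 5.82
tool_pos: [0.4703, -0.043, 0.0384]
eef_rot: [3.141, 0.001, -3.084]
force: [-5.7, -0.6, 18.3]
opening: 0.405
grip_force: 20.0
lin cm [0.03 0.   0.09] twist [ 0.    0.   -0.02] now [ 0.4703 -0.043   0.0384] yaw -176.7 q7 1.73 t 5.825
```

```bash
python3 -m pendant '[{"twist":[0,0,0],"linear":[0,0,-0.05],"claw":0.5},{"twist":[0,0,0],"linear":[0,0,-0.05],"claw":0.6},{"twist":[0,0,0],"linear":[0,0,-0.05],"claw":0.6},{"twist":[0,0,0],"linear":[0,0,-0.5],"claw":0.6},{"twist":[0,0,0],"linear":[0,0,-3],"claw":0.6}]'; python3 to.py .635 .225 .2 173.5
```

```text
time_s: 6.45
tool_pos: [0.469, -0.043, 0.0665]
eef_rot: [3.142, -0.003, -3.084]
force: [-0.1, -0.5, 0.5]
opening: 0.599
grip_force: 0.0
lin cm [-18.07  25.8  -13.4 ] twist [-0.   -0.02  0.98] now [ 0.469  -0.043   0.0665] yaw -176.7 q7 1.71 t 6.45
```

```bash
python3 -m pendant '[{"twist":[0,0,0],"linear":[-1.5,3,-5],"claw":1},{"twist":[0,0,0.3],"linear":[-4.5,8,-9],"claw":1},{"twist":[0,0,0.6],"linear":[-8,13,-11.5],"claw":1},{"twist":[0,0,0.9],"linear":[-12,18.5,-12],"claw":1},{"twist":[0,0,1],"linear":[-14.5,22.5,-12],"claw":1}]'; 
python3 - <<'E'
from h import *
p,d,m=look('wrist','w2');X=world(m,d)
for k,z0 in dict(long=.0255,middle=.053,round=.081).items():
    s=(np.hypot(X[...,0]-.638,X[...,1]-.228)<(.06 if k!='long' else .095))&(abs(X[...,2]-z0)<.006)&(X[...,0]>.59)
    P=X[s][:,:2].astype(np.float32)
    if len(P)<20: print(k,len(P));continue
    (c,wh,a)=cv2.minAreaRect(P);print(k,len(P),np.round(c,4),np.round(wh,3),round(a,1),np.round(P.min(0),3),np.round(P.max(0),3),np.median(X[s][:,2]).round(4))
s=(np.hypot(X[...,0]-.47,X[...,1]+.043)<.06)
for lo,hi in [(.006,.022),(.028,.045)]:
    k=s&(X[...,2]>lo)&(X[...,2]<hi);P=X[k][:,:2].astype(np.float32);
    if len(P)>20:print(cv2.minAreaRect(P),len(P),np.median(X[k][:,2]))
E
python3 to.py .635 .225 .0825 173.5
```

```text
time_s: 7.08
tool_pos: [0.6027, 0.1906, 0.1885]
eef_rot: [3.141, 0.002, 3.023]
force: [0.9, -1.0, 0.4]
opening: 0.999
grip_force: 0.0
long 2152 [0.638  0.2254] [0.16 0.06] 88.7 [0.607 0.145] [0.669 0.306] 0.0249
middle 2337 [0.6379 0.2276] [0.105 0.056] 86.1 [0.607 0.174] [0.668 0.281] 0.0531
round 2244 [0.6365 0.2239] [0.053 0.053] 64.1 [0.61  0.197] [0.663 0.251] 0.0811
((0.47012993693351746, -0.04271342232823372), (0.0658758133649826, 0.06516104936599731), 2.884765863418579) 2380 0.011658395781119796
((0.4714040458202362, -0.040524985641241074), (0.035783976316452026, 0.037215232849121094), 3.0726113319396973) 1585 0.0367173537968486
lin cm [-2.76  2.72 10.54] twist [0.03 0.01 0.01] now [0.6043 0.2004 0.1876] yaw 173.6 q7 1.14 t 7.125
```

View pics/w2.png

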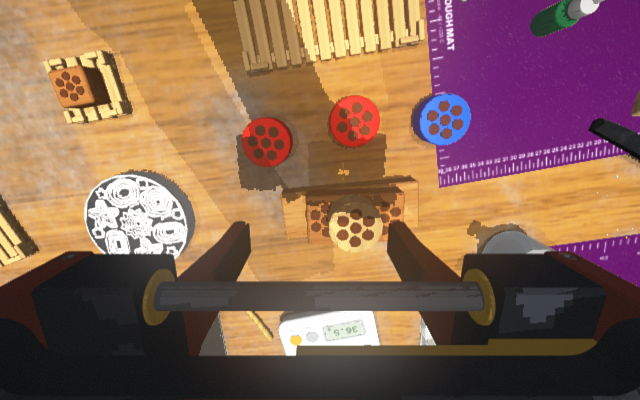

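The square mould sits inside its rack at (72,87), 2–3 mm from centre. The round one is exposed at (355,225).

```bash
python3 -m pendant '[{"twist":[0,0,0],"linear":[-1.5,1.5,2],"claw":1},{"twist":[0,0,0],"linear":[-3,3.2,5],"claw":1},{"twist":[0,0,0],"linear":[-3,3.2,6],"claw":1},{"twist":[0,0,0],"linear":[-3,3.2,6],"claw":1},{"twist":[0,0,0],"linear":[-3,3.2,6],"claw":1}]'; python3 to.py .6365 .224 .0815 173.5
```

```text
time_s: 7.75
tool_pos: [0.6351, 0.2165, 0.1284]
eef_rot: [3.141, 0.001, 3.024]
force: [0.6, -0.7, 0.4]
opening: 1.003
grip_force: 0.0
lin cm [-0.04  0.76  4.69] twist [ 0.    0.01 -0.03] now [0.6351 0.2165 0.1284] yaw 173.2 q7 1.14 t 7.75
```

```bash
python3 -m pendant '[{"twist":[0,0,0],"linear":[0,0.75,0.5],"claw":1},{"twist":[0,0,0],"linear":[0,0.75,1.8],"claw":1},{"twist":[0,0,0],"linear":[0,0.75,3.5],"claw":1},{"twist":[0,0,0],"linear":[0,0.75,4.6],"claw":1},{"twist":[0,0,0],"linear":[0,0.75,4.7],"claw":0.9}]'; python3 to.py .6365 .224 .0815 173.5; python3 -m pendant '[{"twist":[0,0,0],"linear":[0,0,0],"claw":0.5},{"twist":[0,0,0],"linear":[0,0,0],"claw":0.4},{"twist":[0,0,0],"linear":[0,0,0],"claw":0.4},{"twist":[0,0,0],"linear":[0,0,0],"claw":0.4},{"twist":[0,0,0],"linear":[0,0,0],"claw":0.4}]' 20
```

```text
time_s: 8.38
tool_pos: [0.635, 0.2242, 0.0784]
eef_rot: [-3.14, -0.002, 3.024]
force: [0.8, -0.1, 0.6]
opening: 0.926
grip_force: 0.0
lin cm [-0.15 -0.01 -0.31] twist [-0.01 -0.01 -0.02] now [0.635  0.2242 0.0784] yaw 173.3 q7 1.13 t 8.375
time_s: 9.0
tool_pos: [0.6361, 0.2247, 0.0807]
eef_rot: [3.141, 0.001, 3.024]
force: [-0.8, -0.8, 4.0]
opening: 0.614
grip_force: 20.0
```

```bash
python3 -m pendant '[{"twist":[0,0,0],"linear":[0,0,-0.5],"claw":0.4},{"twist":[0,0,0],"linear":[0,0,-2.5],"claw":0.4},{"twist":[0,0,0],"linear":[0,-2,-6],"claw":0.4},{"twist":[0,0,0],"linear":[2,-6,-9],"claw":0.4},{"twist":[0,0,0],"linear":[4,-11,-10],"claw":0.4}]'; python3 to.py .421 -.26 .12 173.5
```

```text
time_s: 9.62
tool_pos: [0.5838, 0.1201, 0.1834]
eef_rot: [3.14, 0.004, 3.026]
force: [-0.4, -1.2, -0.0]
opening: 0.613
grip_force: 20.0
lin cm [ 11.82 -39.65   6.2 ] twist [ 0.01  0.02 -0.01] now [0.5838 0.1201 0.1834] yaw 173.4 q7 1.25 t 9.625
```

```bash
python3 -m pendant '[{"twist":[0,0,0.5],"linear":[1.7,-5.6,0],"claw":0.4},{"twist":[0,0,1],"linear":[3.4,-11.2,0],"claw":0.4},{"twist":[0,0,1.5],"linear":[5,-16.8,0],"claw":0.4},{"twist":[0,0,2],"linear":[6.7,-22.4,0],"claw":0.4},{"twist":[0,0,2.5],"linear":[8,-27,0],"claw":0.4}]'
python3 - <<'E'
from h import *
p,d,m=look('wrist','w3');X=world(m,d)
for n,x,y,r in [('round',.421,-.26,.052),('middle',.63,-.257,.085)]:
    s=(np.hypot(X[...,0]-x,X[...,1]-y)<r)&(X[...,2]>.006)&(X[...,2]<.03)
    P=X[s][:,:2].astype(np.float32)
    if len(P)>50: print(n,len(P),cv2.minAreaRect(P),cv2.minEnclosingCircle(P),P.min(0),P.max(0))
E
python3 to.py .421 -.26 .12 150
```

```text
time_s: 10.25
tool_pos: [0.4714, -0.1408, 0.1816]
eef_rot: [3.14, 0.002, 2.584]
force: [0.4, 0.1, -0.4]
opening: 0.618
grip_force: 20.0
round 3459 ((0.42042750120162964, -0.26074519753456116), (0.08300108462572098, 0.08089686930179596), 11.335000991821289) ((0.4198896884918213, -0.2606048882007599), 0.046090129762887955) [ 0.37853986 -0.30371636] [ 0.46203017 -0.21730027]
middle 2677 ((0.6353151202201843, -0.26268547773361206), (0.152725949883461, 0.06181499734520912), 61.50202941894531) ((0.6284736394882202, -0.2589711844921112), 0.07782429456710815) [ 0.590802  -0.3332764] [ 0.67284364 -0.1848861 ]
lin cm [ -2.05 -12.1    6.2 ] twist [-0.01  0.01 -0.25] now [ 0.4687 -0.1468  0.1817] yaw 147.5 q7 1.32 t 10.3
```

View pics/w3.png

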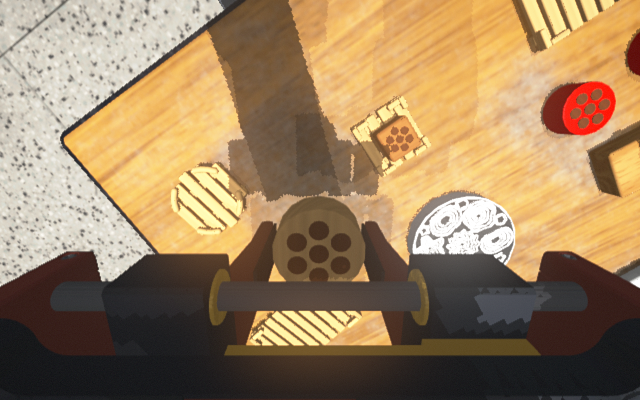

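The rack for the round mould is in full view at (208,198), with slats about 16° from world x. I'll turn the fingers along the slats so they clear the curbs.

```bash
python3 -m pendant '[{"twist":[0,0,0.9],"linear":[-0.5,-3,1],"claw":0.4},{"twist":[0,0,1.8],"linear":[-1.2,-7,3],"claw":0.4},{"twist":[0,0,2.7],"linear":[-1.9,-11.5,5],"claw":0.4},{"twist":[0,0,3.6],"linear":[-2,-12.2,8],"claw":0.4},{"twist":[0,0,4.1],"linear":[-2,-12.2,10],"claw":0.4}]'; python3 to.py .42 -.2605 .038 106
```

```text
time_s: 10.92
tool_pos: [0.4251, -0.2538, 0.0801]
eef_rot: [3.141, 0.0, 1.867]
force: [0.3, 0.5, -1.0]
opening: 0.609
grip_force: 20.0
lin cm [-0.49 -0.68  4.21] twist [0.  0.  0.1] now [ 0.4251 -0.2538  0.0801] yaw 107.0 q7 1.06 t 10.925
```

```bash
python3 -m pendant '[{"twist":[0,0,0],"linear":[-0.5,-0.7,1],"claw":0.4},{"twist":[0,0,0],"linear":[-0.5,-0.7,2.3],"claw":0.4},{"twist":[0,0,0],"linear":[-0.5,-0.7,3.3],"claw":0.4},{"twist":[0,0,0],"linear":[-0.5,-0.7,3.8],"claw":0.4},{"twist":[0,0,0],"linear":[-0.5,-0.7,4],"claw":0.4}]'; python3 to.py .42 -.2605 .038 106
```

```text
time_s: 11.55
tool_pos: [0.42, -0.2598, 0.04]
eef_rot: [3.142, -0.0, 1.873]
force: [-0.4, -0.5, -0.7]
opening: 0.614
grip_force: 20.0
lin cm [-0.07 -0.02  0.2 ] twist [ 0.   -0.    0.13] now [ 0.42   -0.2598  0.04  ] yaw 107.3 q7 1.12 t 11.55
```

```bash
python3 -m pendant '[{"twist":[0,0,0],"linear":[0,0,0.1],"claw":0.4},{"twist":[0,0,0],"linear":[0,0,0.2],"claw":0.4},{"twist":[0,0,0],"linear":[0,0,0.25],"claw":0.4},{"twist":[0,0,0],"linear":[0,0,0.25],"claw":0.4},{"twist":[0,0,0],"linear":[0,0,0.25],"claw":0.4}]'; python3 -m pendant '[{"twist":[0,0,0],"linear":[0,0,0],"claw":0.7},{"twist":[0,0,0],"linear":[0,0,0],"claw":0.75},{"twist":[0,0,0],"linear":[0,0,0],"claw":0.75},{"twist":[0,0,0],"linear":[0,0,-0.5],"claw":0.75},{"twist":[0,0,0],"linear":[0,0,-3],"claw":0.75}]'; python3 to.py .638 .2277 .2 86
```

```text
time_s: 12.18
tool_pos: [0.4201, -0.26, 0.0385]
eef_rot: [3.141, 0.0, 1.873]
force: [-2.0, 0.9, 10.5]
opening: 0.613
grip_force: 20.0
time_s: 12.8
tool_pos: [0.419, -0.2595, 0.0672]
eef_rot: [-3.139, -0.002, 1.872]
force: [0.1, -0.1, 0.5]
opening: 0.749
grip_force: 0.0
lin cm [ 40.03  35.35 -13.3 ] twist [-0.01 -0.01  2.13] now [ 0.419  -0.2595  0.0672] yaw 107.3 q7 1.09 t 12.8
```

```bash
python3 -m pendant '[{"twist":[0,0,0],"linear":[2,2,-5],"claw":0.9},{"twist":[0,0,0.5],"linear":[6,5.5,-9],"claw":0.9},{"twist":[0,0,1],"linear":[10,9.3,-13],"claw":0.9},{"twist":[0,0,1.5],"linear":[14.2,13,-14],"claw":0.9},{"twist":[0,0,2.1],"linear":[18.5,16.5,-14],"claw":0.9}]'; python3 to.py .638 .2277 .19 86
```

```text
time_s: 13.42
tool_pos: [0.5239, -0.0323, 0.2096]
eef_rot: [3.138, -0.001, 1.503]
force: [0.9, -0.5, -1.5]
opening: 0.899
grip_force: 0.0
lin cm [26.71  9.61  2.02] twist [ 0.02 -0.01  0.01] now [ 0.5239 -0.0323  0.2096] yaw 86.1 q7 0.11 t 13.425
```

```bash
python3 -m pendant '[{"twist":[0,0,0],"linear":[5.2,1.9,0],"claw":0.9},{"twist":[0,0,0],"linear":[10.4,3.8,0],"claw":0.9},{"twist":[0,0,0],"linear":[15.6,5.7,0.5],"claw":0.9},{"twist":[0,0,0],"linear":[20.8,7.6,1],"claw":0.9},{"twist":[0,0,0],"linear":[25,9.1,1.5],"claw":0.9}]'
python3 - <<'E'
from h import *
p,d,m=look('wrist','w4');X=world(m,d)
for k,z0 in dict(long=.0255,middle=.053).items():
    s=(np.hypot(X[...,0]-.638,X[...,1]-.228)<(.065 if k!='long' else .095))&(abs(X[...,2]-z0)<.006)&(X[...,0]>.585)
    P=X[s][:,:2].astype(np.float32)
    if len(P)<20: print(k,len(P));continue
    (c,wh,a)=cv2.minAreaRect(P);print(k,len(P),np.round(c,4),np.round(wh,3),round(a,1),np.round(P.min(0),3),np.round(P.max(0),3),np.median(X[s][:,2]).round(4))
E
python3 to.py .638 .2277 .13 86
```

```text
time_s: 14.05
tool_pos: [0.6298, 0.212, 0.1924]
eef_rot: [-3.141, -0.0, 1.508]
force: [0.0, -0.8, 0.0]
opening: 0.896
grip_force: 0.0
long 2046 [0.639  0.2255] [0.161 0.058] 88.7 [0.609 0.145] [0.67  0.306] 0.025
middle 5190 [0.6394 0.2281] [0.104 0.056] 85.7 [0.608 0.175] [0.671 0.281] 0.0531
lin cm [0.9  0.74 6.1 ] twist [-0.   -0.02  0.07] now [0.6301 0.2189 0.191 ] yaw 86.7 q7 -0.22 t 14.1
```

View pics/w4.png

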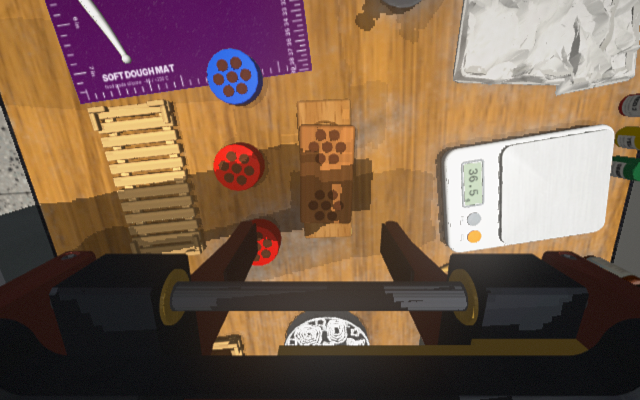

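The middle mould lies at (327,168) with the long mould under it; they measure 104x56 and 161x58 mm, as they should.

```bash
python3 -m pendant '[{"twist":[0,0,0],"linear":[0.8,0.8,1],"claw":0.95},{"twist":[0,0,0],"linear":[1.4,0.9,3],"claw":0.95},{"twist":[0,0,0.07],"linear":[1.5,0.9,5.5],"claw":0.95},{"twist":[0,0,0.07],"linear":[1.5,0.9,6.5],"claw":0.95},{"twist":[0,0,0.07],"linear":[1.5,0.9,6.5],"claw":0.95}]'; python3 to.py .639 .228 .0545 85.8
```

```text
time_s: 14.72
tool_pos: [0.6389, 0.2226, 0.1268]
eef_rot: [-3.14, 0.001, 1.493]
force: [0.1, -0.3, -0.6]
opening: 0.949
grip_force: 0.0
lin cm [ 0.54 -0.02  7.22] twist [-0.01  0.01 -0.03] now [0.6389 0.2226 0.1268] yaw 85.5 q7 -0.21 t 14.725
```

```bash
python3 -m pendant '[{"twist":[0,0,0],"linear":[0.5,0,1],"claw":0.95},{"twist":[0,0,0],"linear":[0.5,0,3],"claw":0.95},{"twist":[0,0,0],"linear":[0.5,0,5.5],"claw":0.95},{"twist":[0,0,0],"linear":[0.5,0,6.8],"claw":0.95},{"twist":[0,0,0],"linear":[0.5,0,7.2],"claw":0.95}]';  python3 -m pendant '[{"twist":[0,0,0],"linear":[0,0,0],"claw":0.7},{"twist":[0,0,0],"linear":[0,0,0],"claw":0.4},{"twist":[0,0,0],"linear":[0,0,0],"claw":0.4},{"twist":[0,0,0],"linear":[0,0,0],"claw":0.4},{"twist":[0,0,0],"linear":[0,0,0],"claw":0.4}]' 30; python3 to.py .639 .228 .0545 85.8
```

```text
time_s: 15.35
tool_pos: [0.6392, 0.2286, 0.0544]
eef_rot: [-3.14, 0.001, 1.494]
force: [-0.3, -0.4, -0.1]
opening: 0.952
grip_force: 0.0
time_s: 15.98
tool_pos: [0.6401, 0.2289, 0.0563]
eef_rot: [3.141, -0.001, 1.494]
force: [-0.9, -0.2, 5.6]
opening: 0.635
grip_force: 30.0
lin cm [-0.1  -0.1   0.18] twist [ 0.   -0.   -0.02] now [0.6401 0.2289 0.0563] yaw 85.6 q7 -0.18 t 15.975
```

```bash
python3 -m pendant '[{"twist":[0,0,0],"linear":[0,0,-0.5],"claw":0.4},{"twist":[0,0,0],"linear":[0,0,-2.5],"claw":0.4},{"twist":[0,0,0],"linear":[-1,-1,-6],"claw":0.4},{"twist":[0,0,0],"linear":[-5,-3,-10],"claw":0.4},{"twist":[0,0,0],"linear":[-10.5,-5,-12],"claw":0.4}]'; python3 to.py .58 -.05 .17 95
```

```text
time_s: 16.6
tool_pos: [0.5824, 0.1281, 0.1787]
eef_rot: [3.138, -0.002, 1.496]
force: [0.5, -0.5, -0.7]
opening: 0.634
grip_force: 30.0
lin cm [-17.78   1.08   0.84] twist [ 0.02 -0.01 -0.93] now [0.5824 0.1281 0.1787] yaw 85.7 q7 -0.12 t 16.6
```

```bash
python3 -m pendant '[{"twist":[0,0,-0.3],"linear":[-5.3,0,0],"claw":0.4},{"twist":[0,0,-0.7],"linear":[-10.8,0,0],"claw":0.4},{"twist":[0,0,-1.1],"linear":[-16.3,0.5,0],"claw":0.4},{"twist":[0,0,-1.5],"linear":[-21.5,1,0],"claw":0.4},{"twist":[0,0,-1.8],"linear":[-26,1.5,0],"claw":0.4}]'
python3 - <<'E'
from h import *
p,d,m=look('side','s5');X=world(m,d)
for n,x,y,r in [('middle',.63,-.257,.085),('roundmould',.42,-.26,.05)]:
    s=(np.hypot(X[...,0]-x,X[...,1]-y)<r)&((X[...,2]>.007)&(X[...,2]<.025) if n=='middle' else (X[...,2]>.033)&(X[...,2]<.05))
    P=X[s][:,:2].astype(np.float32)
    if len(P)>50: print(n,len(P),cv2.minAreaRect(P),np.median(X[s][:,2]))
E
python3 to.py .629 -.2575 .1 104
```

```text
time_s: 17.23
tool_pos: [0.5767, -0.135, 0.1771]
eef_rot: [3.14, 0.001, 1.809]
force: [1.1, 0.1, -1.4]
opening: 0.635
grip_force: 30.0
middle 453 ((0.6311060190200806, -0.26036643981933594), (0.08436322212219238, 0.14044980704784393), 13.967907905578613) 0.013485599237016812
roundmould 125 ((0.42127034068107605, -0.254156231880188), (0.05193665996193886, 0.04887334257364273), 8.9288969039917) 0.041697599167059174
lin cm [-12.38   2.49   7.83] twist [ 0.01  0.03 -0.06] now [ 0.576  -0.1424  0.1776] yaw 103.4 q7 0.63 t 17.275
```

```bash
python3 -m pendant '[{"twist":[0,0,0],"linear":[-4,0.8,1],"claw":0.4},{"twist":[0,0,0],"linear":[-8.5,1.7,3],"claw":0.4},{"twist":[0,0,-0.05],"linear":[-12.1,2.5,5.5],"claw":0.4},{"twist":[0,0,-0.05],"linear":[-12.4,2.5,8],"claw":0.4},{"twist":[0,0,-0.05],"linear":[-12.4,2.5,9.5],"claw":0.4}]'; python3 to.py .629 -.258 .042 104
```

```text
time_s: 17.9
tool_pos: [0.6299, -0.2475, 0.08]
eef_rot: [-3.141, -0.0, 1.816]
force: [0.0, 0.8, -0.3]
opening: 0.632
grip_force: 30.0
lin cm [-1.   -0.34  3.8 ] twist [-0. -0.  0.] now [ 0.6299 -0.2475  0.08  ] yaw 104.0 q7 0.84 t 17.9
```

```bash
python3 -m pendant '[{"twist":[0,0,0],"linear":[-1,-0.35,0.5],"claw":0.4},{"twist":[0,0,0],"linear":[-1,-0.35,1.5],"claw":0.4},{"twist":[0,0,0],"linear":[-1,-0.35,2.5],"claw":0.4},{"twist":[0,0,0],"linear":[-1,-0.35,3],"claw":0.4},{"twist":[0,0,0],"linear":[-1,-0.35,3],"claw":0.4}]';python3 -m pendant '[{"twist":[0,0,0],"linear":[0,0,0.3],"claw":0.4},{"twist":[0,0,0],"linear":[0,0,0.5],"claw":0.4},{"twist":[0,0,0],"linear":[0,0,0.7],"claw":0.4},{"twist":[0,0,0],"linear":[0,0,0.8],"claw":0.4},{"twist":[0,0,0],"linear":[0,0,0.8],"claw":0.4}]'; python3 to.py .629 -.258 .042 104
```

```text
time_s: 18.52
tool_pos: [0.6291, -0.2573, 0.0502]
eef_rot: [-3.141, -0.001, 1.817]
force: [0.6, -0.0, -0.8]
opening: 0.636
grip_force: 30.0
time_s: 19.15
tool_pos: [0.6293, -0.2576, 0.0425]
eef_rot: [-3.142, -0.0, 1.817]
force: [-0.7, 0.1, -0.9]
opening: 0.633
grip_force: 30.0
lin cm [-0.03 -0.04  0.05] twist [-0.   -0.    0.01] now [ 0.6293 -0.2576  0.0425] yaw 104.1 q7 0.87 t 19.15
```

```bash
python3 -m pendant '[{"twist":[0,0,0],"linear":[0,0,0.1],"claw":0.4},{"twist":[0,0,0],"linear":[0,0,0.15],"claw":0.4},{"twist":[0,0,0],"linear":[0,0,0.2],"claw":0.4},{"twist":[0,0,0],"linear":[0,0,0.2],"claw":0.4},{"twist":[0,0,0],"linear":[0,0,0.2],"claw":0.4}]'
```

```text
time_s: 19.77
tool_pos: [0.6294, -0.2577, 0.0423]
eef_rot: [3.141, -0.0, 1.817]
force: [-4.7, 2.3, 10.7]
opening: 0.636
grip_force: 30.0
```

```bash
python3 -m pendant '[{"twist":[0,0,0],"linear":[0,0,0],"claw":0.75},{"twist":[0,0,0],"linear":[0,0,0],"claw":0.8},{"twist":[0,0,0],"linear":[0,0,0],"claw":0.8},{"twist":[0,0,0],"linear":[0,0,-0.5],"claw":0.8},{"twist":[0,0,0],"linear":[0,0,-3],"claw":0.8}]'; python3 to.py .58 .0 .19 90
```

```text
time_s: 20.4
tool_pos: [0.6283, -0.2572, 0.0695]
eef_rot: [-3.139, -0.002, 1.817]
force: [1.9, -0.6, -0.5]
opening: 0.794
grip_force: 0.0
lin cm [ 26.14   1.55 -12.01] twist [-0.02 -0.01  1.41] now [ 0.6283 -0.2572  0.0695] yaw 104.1 q7 0.86 t 20.4
```

```bash
python3 -m pendant '[{"twist":[0,0,0],"linear":[0.5,-0.5,-5],"claw":0.8},{"twist":[0,0,0.3],"linear":[4,-1,-9],"claw":0.8},{"twist":[0,0,0.6],"linear":[9,-0.5,-11],"claw":0.8},{"twist":[0,0,1],"linear":[15,0,-12],"claw":0.8},{"twist":[0,0,1.5],"linear":[20.5,0.5,-12],"claw":0.8}]'; python3 to.py .61 .17 .19 88.7
```

```text
time_s: 21.02
tool_pos: [0.5844, -0.0558, 0.192]
eef_rot: [3.139, -0.001, 1.552]
force: [0.7, 0.4, -0.5]
opening: 0.801
grip_force: 0.0
lin cm [22.62  2.14  0.23] twist [ 0.01 -0.    0.02] now [ 0.5844 -0.0558  0.192 ] yaw 88.9 q7 0.25 t 21.025
```

```bash
python3 -m pendant '[{"twist":[0,0,0],"linear":[5.5,0.9,0],"claw":0.85},{"twist":[0,0,0],"linear":[11,1.9,0],"claw":0.85},{"twist":[0,0,0],"linear":[16.5,3,0],"claw":0.85},{"twist":[0,0,0],"linear":[21,4,0],"claw":0.85},{"twist":[0,0,0],"linear":[24,4.7,0.5],"claw":0.85}]'
python3 - <<'E'
from h import *
p,d,m=look('wrist','w6');X=world(m,d)
s=(np.hypot(X[...,0]-.638,X[...,1]-.228)<.095)&(abs(X[...,2]-.0255)<.006)&(X[...,0]>.585)
P=X[s][:,:2].astype(np.float32)
(c,wh,a)=cv2.minAreaRect(P);print(len(P),np.round(c,4),np.round(wh,3),round(a,1),np.round(P.min(0),3),np.round(P.max(0),3),np.median(X[s][:,2]).round(4))
for n,x,y,r in [('racklong',.4276,.222,.115)]:
    s=(np.hypot(X[...,0]-x,X[...,1]-y)<r)&(X[...,2]>.006)&(X[...,2]<.025)&(X[...,0]<.5)
    P=X[s][:,:2].astype(np.float32);print(n,len(P),cv2.minAreaRect(P))
E
python3 to.py .6385 .2255 .12 88.7
```

```text
time_s: 21.65
tool_pos: [0.6353, 0.1847, 0.186]
eef_rot: [3.141, -0.001, 1.558]
force: [0.3, -0.7, 0.3]
opening: 0.852
grip_force: 0.0
7731 [0.6392 0.2258] [0.159 0.058] 88.8 [0.609 0.146] [0.669 0.305] 0.0252
racklong 10510 ((0.42792177200317383, 0.22223320603370667), (0.08965227752923965, 0.1878279596567154), 2.3975350856781006)
lin cm [3.61 0.31 6.48] twist [-0.   -0.02  0.08] now [0.6351 0.1893 0.1847] yaw 89.5 q7 -0.12 t 21.7
```

View pics/w6.png

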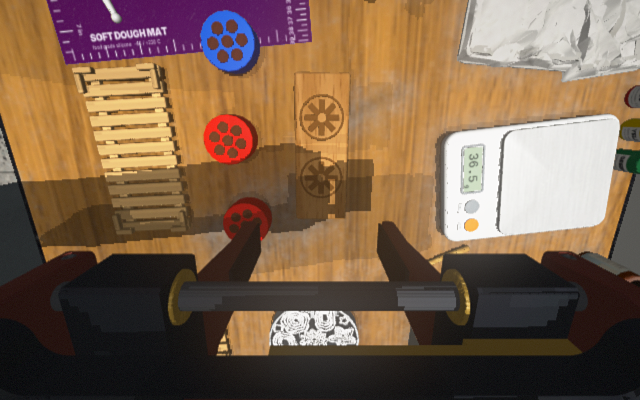

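The long mould is alone at (322,145), unmoved; the long rack is at (132,150), centre (0.428,0.222) at 2.4°.

```bash
python3 -m pendant '[{"twist":[0,0,0],"linear":[1.5,0.3,1],"claw":0.85},{"twist":[0,0,0.08],"linear":[3.5,0.35,3],"claw":0.85},{"twist":[0,0,0.08],"linear":[3.9,0.35,6],"claw":0.85},{"twist":[0,0,0.08],"linear":[3.9,0.35,8.5],"claw":0.85},{"twist":[0,0,0.08],"linear":[3.9,0.35,9.5],"claw":0.85}]'; python3 to.py .639 .2258 .0275 88.8
```

```text
time_s: 22.32
tool_pos: [0.6378, 0.2204, 0.0879]
eef_rot: [-3.138, 0.001, 1.54]
force: [-0.1, -0.2, 0.2]
opening: 0.85
grip_force: 0.0
lin cm [0.56 0.12 6.04] twist [-0.02  0.01 -0.06] now [0.6378 0.2204 0.0879] yaw 88.2 q7 -0.14 t 22.325
```

```bash
python3 -m pendant '[{"twist":[0,0,0],"linear":[0.5,0.1,1],"claw":0.85},{"twist":[0,0,-0.06],"linear":[0.5,0.1,3],"claw":0.85},{"twist":[0,0,-0.06],"linear":[0.5,0.1,4.6],"claw":0.85},{"twist":[0,0,-0.06],"linear":[0.5,0.1,5.6],"claw":0.85},{"twist":[0,0,-0.06],"linear":[0.5,0.1,5.9],"claw":0.85}]'; python3 to.py .639 .2258 .0275 88.8;python3 -m pendant '[{"twist":[0,0,0],"linear":[0,0,0],"claw":0.6},{"twist":[0,0,0],"linear":[0,0,0],"claw":0.4},{"twist":[0,0,0],"linear":[0,0,0],"claw":0.4},{"twist":[0,0,0],"linear":[0,0,0],"claw":0.4},{"twist":[0,0,0],"linear":[0,0,0],"claw":0.4}]' 40; python3 to.py .4278 .222 .1 92.3
```

```text
time_s: 22.95
tool_pos: [0.64, 0.2252, 0.0307]
eef_rot: [-3.141, 0.0, 1.551]
force: [-0.2, -0.0, -0.4]
opening: 0.849
grip_force: 0.0
lin cm [ 0.05 -0.1   0.32] twist [-0.01  0.    0.01] now [0.64   0.2252 0.0307] yaw 88.9 q7 -0.11 t 22.95
time_s: 23.58
tool_pos: [0.6406, 0.2256, 0.0322]
eef_rot: [3.141, -0.0, 1.551]
force: [-0.4, -0.2, 5.1]
opening: 0.655
grip_force: 40.0
lin cm [ -0.77 -21.26  -6.8 ] twist [ 0.   -0.   -0.34] now [0.6406 0.2256 0.0322] yaw 88.9 q7 -0.11 t 23.575
```

```bash
python3 -m pendant '[{"twist":[0,0,0],"linear":[0,0,-0.5],"claw":0.4},{"twist":[0,0,0],"linear":[0,0,-2],"claw":0.4},{"twist":[0,0,0],"linear":[0,0,-4.5],"claw":0.4},{"twist":[0,0,0],"linear":[0,-2,-7],"claw":0.4},{"twist":[0,0,-0.1],"linear":[-0.2,-5.5,-8],"claw":0.4}]'; python3 to.py .4278 .222 .1 92.3
```

```text
time_s: 24.2
tool_pos: [0.5864, 0.2245, 0.114]
eef_rot: [3.138, -0.001, 1.568]
force: [-0.1, 0.4, -0.7]
opening: 0.653
grip_force: 40.0
lin cm [ -0.29 -15.87   1.34] twist [ 0.02 -0.01 -0.24] now [0.5864 0.2245 0.114 ] yaw 89.9 q7 -0.15 t 24.2
```

```bash
python3 -m pendant '[{"twist":[0,0,-0.1],"linear":[0,-4.5,0],"claw":0.4},{"twist":[0,0,-0.2],"linear":[-0.2,-9,0],"claw":0.4},{"twist":[0,0,-0.24],"linear":[-0.3,-13,0],"claw":0.4},{"twist":[0,0,-0.24],"linear":[-0.3,-15.5,1.5],"claw":0.4},{"twist":[0,0,-0.24],"linear":[-0.3,-15.8,3.5],"claw":0.4}]'; python3 to.py .4278 .222 .055 92.3
```

```text
time_s: 24.82
tool_pos: [0.426, 0.2226, 0.0776]
eef_rot: [3.141, -0.002, 1.612]
force: [0.2, -0.0, -1.9]
opening: 0.651
grip_force: 40.0
lin cm [-0.08  0.18  2.26] twist [ 0.   -0.01  0.01] now [0.426  0.2226 0.0776] yaw 92.4 q7 -0.23 t 24.825
```

```bash
python3 -m pendant '[{"twist":[0,0,0],"linear":[-0.1,0.15,0.5],"claw":0.4},{"twist":[0,0,0],"linear":[-0.1,0.15,1.2],"claw":0.4},{"twist":[0,0,0],"linear":[-0.1,0.15,2],"claw":0.4},{"twist":[0,0,0],"linear":[-0.1,0.15,2.4],"claw":0.4},{"twist":[0,0,0],"linear":[-0.1,0.15,2.4],"claw":0.4}]';python3 -m pendant '[{"twist":[0,0,0],"linear":[0,0,0.3],"claw":0.4},{"twist":[0,0,0],"linear":[0,0,0.6],"claw":0.4},{"twist":[0,0,0],"linear":[0,0,0.8],"claw":0.4},{"twist":[0,0,0],"linear":[0,0,0.9],"claw":0.4},{"twist":[0,0,0],"linear":[0,0,0.9],"claw":0.4}]'; python3 to.py .4278 .222 .044 92.3
```

```text
time_s: 25.45
tool_pos: [0.4288, 0.2207, 0.0523]
eef_rot: [-3.141, 0.0, 1.611]
force: [0.4, 0.4, -1.2]
opening: 0.653
grip_force: 40.0
time_s: 26.08
tool_pos: [0.4287, 0.2209, 0.0441]
eef_rot: [-3.141, -0.0, 1.611]
force: [-2.5, -1.8, 7.3]
opening: 0.66
grip_force: 40.0
lin cm [ 0.11 -0.09  0.01] twist [-0. -0. -0.] now [0.4287 0.2209 0.0441] yaw 92.3 q7 -0.19 t 26.075
```

Contact. Release, retreat, and inspect.

```bash
python3 -m pendant '[{"twist":[0,0,0],"linear":[0,0,0],"claw":0.75},{"twist":[0,0,0],"linear":[0,0,0],"claw":0.8},{"twist":[0,0,0],"linear":[0,0,0],"claw":0.8},{"twist":[0,0,0],"linear":[0,0,-0.5],"claw":0.8},{"twist":[0,0,0],"linear":[0,0,-4],"claw":0.8}]'; python3 -m pendant '[{"twist":[0,0,0],"linear":[0,0,-5],"claw":0.8},{"twist":[0,0,0],"linear":[0,0,-10],"claw":0.8},{"twist":[0,0,0],"linear":[-3,2,-13],"claw":0.8},{"twist":[0,0,0],"linear":[-8,5,-14],"claw":0.8},{"twist":[0,0,0],"linear":[-13,7,-15],"claw":0.8}]';python3 -m pendant '[{"twist":[0,0,0],"linear":[-1,0,0],"claw":0.8},{"twist":[0,0,0],"linear":[-1,0,0],"claw":0.8},{"twist":[0,0,0],"linear":[-1,0,0],"claw":0.8},{"twist":[0,0,0],"linear":[-1,0,0],"claw":0.8},{"twist":[0,0,0],"linear":[-1,0,0],"claw":0.8}]'
python3 - <<'E'
from h import *
T=dict(long=(.4278,.222,.039),middle=(.629,-.258,.04),round=(.42,-.2605,.04),square=(.47,-.043,.038))
for n in ['side','scene','wrist']:
    p,d,m=look(n,'end_'+n);X=world(m,d)
    for k,(x,y,z) in T.items():
        s=(np.hypot(X[...,0]-x,X[...,1]-y)<.1)&(abs(X[...,2]-z)<.007)
        P=X[s][:,:2].astype(np.float32)
        if len(P)<40: continue
        (c,wh,a)=cv2.minAreaRect(P);print(n,k,len(P),np.round(c,3),np.round(wh,3),round(a,1),np.round(np.percentile(X[s][:,2],[10,50,90]),3))
E
```

```text
time_s: 26.7
tool_pos: [0.4277, 0.2202, 0.0829]
eef_rot: [-3.139, 0.002, 1.611]
force: [0.8, -0.2, 0.3]
opening: 0.796
grip_force: 0.0
time_s: 27.32
tool_pos: [0.505, 0.0927, 0.2348]
eef_rot: [3.14, -0.001, 1.612]
force: [1.6, 0.3, -0.7]
opening: 0.802
grip_force: 0.0
time_s: 27.95
tool_pos: [0.5041, 0.0848, 0.2334]
eef_rot: [-3.141, -0.0, 1.612]
force: [0.1, -0.2, 0.3]
opening: 0.805
grip_force: 0.0
side long 1059 [0.463 0.223] [0.126 0.163] 2.5 [0.037 0.039 0.041]
side middle 233 [ 0.631 -0.254] [0.053 0.106] 14.5 [0.037 0.042 0.044]
side round 128 [ 0.421 -0.255] [0.052 0.056] 8.4 [0.035 0.041 0.043]
side square 100 [ 0.471 -0.041] [0.036 0.039] 3.9 [0.034 0.039 0.041]
scene long 1023 [0.427 0.221] [0.06  0.164] 2.6 [0.035 0.037 0.038]
scene middle 195 [ 0.627 -0.254] [0.056 0.104] 14.5 [0.035 0.038 0.04 ]
scene round 117 [ 0.418 -0.257] [0.053 0.053] 30.2 [0.036 0.038 0.04 ]
scene square 95 [ 0.468 -0.039] [0.036 0.04 ] 3.4 [0.032 0.036 0.038]
wrist long 6714 [0.43 0.21] [0.058 0.137] 2.3 [0.036 0.037 0.038]
wrist square 629 [ 0.472 -0.04 ] [0.036 0.036] 1.0 [0.035 0.037 0.038]
```

View pics/end_side.png

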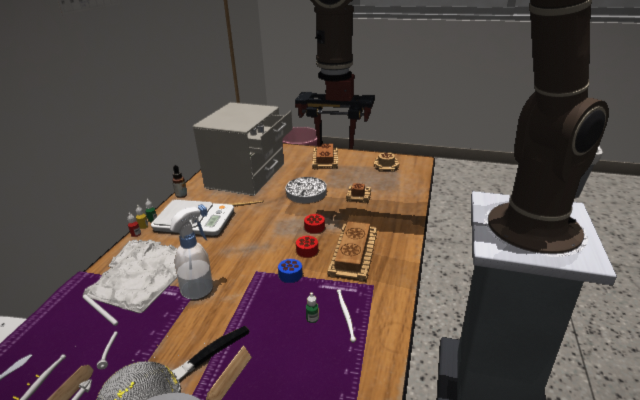

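The final side view shows all four moulds on their racks: long (353,248), square (358,191), round (386,161) and middle (325,155). Measured from above, each is within 6 mm of its rack centre and lies flat. The tin (306,189) and bottle (312,307) are where they started.

```bash
python3 -c "
from station import manip
print(manip.close_job())"
```

```text
the job is handed in; nothing more can be done
None
```

All four moulds are on their own racks, face up, flat and within about 6 mm of centre by camera measurement, the tin and bottle stayed where they were, and the job was handed in at about 28 s; no verdict came back.

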